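# Fetch the sherd basket out of the soak tank with the hook rod

### The arm

A 6-joint arm with a two-finger parallel gripper is mounted at the origin on the work surface. World frame = base frame: x ahead of the robot, y to its left, z up, the work surface at z = 0. Lengths are in mm, angles in rad, forces in N, time in s.
With the tool pointing down it reaches from about 375 to 975 mm from the base axis. Payload 3.8 kg.
Tool frame: the origin (TCP) lies at the very end of the fingers, on their centre line; the grasp point (between the pads) lies 19 mm behind it; z points along the fingers, y is the line along which they close (so a half turn about z gives the same grasp; the last joint's range is limited). The gripper opens to 85 mm and grips with 20 to 120 N. Pads are 22 mm wide; open, the fingers measure 114 mm over their backs; the gripper's body (76 mm by 85 mm) begins 54 mm behind the grasp point. The pads swing forward as they close: fully open they stand 13 mm farther back than shut.
Start: joints at [-1.165, 0.264, 1.604, -0, 1.274, -0.037], TCP at [289.212, -609.897, 231.28] pointing down, gripper open.
Joint ranges: [-2.63, 2.63], [-0.94, 2.18], [0.31, 2.57], [-1.31, 4.45], [0, 2.66], [-2.55, 2.55]. Speed limits (rad/s): [2.57, 2.57, 3.14, 3.14, 3.14, 3.14].

### API

Orientations are given as a unit quaternion [w, x, y, z].
In Python, from station import manip, imaging gives the robot as it stands (manip), with the cameras (imaging).
- The arm moves only by the shell command python3 drive.py 'ROWS'. ROWS is rows parted by semicolons, their numbers by spaces, 1 to 12 of them, each of 7 numbers: the finger opening in mm, then dx, dy, dz in mm, then a rotation vector rx, ry, rz in rad; each row is the pose to reach, as a shift and turn from the pose commanded when the command began, along the tool's axes at that moment; what a row does not reach only later rows make up. A row lasts 1/12 s, in which the tool goes at most 41.7 mm and 0.125 rad, less where a joint would pass 70% of its speed; a pose out of reach is approached as far as the arm can. The fingers move at their own pace and stop on an object; the grip force is fixed at half the most. Time passes only in rows, so rows that do not move let the fingers close. It prints the time, the measured TCP pose, the force, the opening and the grip force at its end.
- manip.state(): the state, without advancing time (a new reading comes with each control period).
- imaging.capture(name): name is "scene" or "top"; returns a dict with "image" (384x512x3 uint8, red, green, blue), "mtx" (3x3 intrinsics, pixels), "k1" (the pictures are not rectified: a ray, as slopes to the right and down, at radius r is drawn at 1 + k1 r^2 times it, then the intrinsics apply), "view" (4x4, takes a point from world to camera coordinates). Camera axes: x right, y up, looking along -z (the intrinsics and any distortion apply to the point x, -y, -z); pixel columns grow to the right and rows downward; lengths in mm; the calibration is good to about 2 mm. A picture is of the moment at which its call begins. There is no depth.
- manip.close_job(): hands the job in; it is judged then, once.
The state is a dict: "time": time; "joints": joint angles; "qvel": joint speeds; "tau": joint torques, N m; "tool_pos": TCP position; "tool_rot": TCP orientation; "contact_force": force on the tool from outside, world axes, zero at the start; "ft_torque": the same for the moment, N m; "grip_width": finger opening in mm; "finger_force": force on a finger pad.
Only numpy, scipy, OpenCV 4.12 (cv2) and the standard library are available. Lean on these libraries where they do the work, as an engineer would, in place of code of your own. Each camera call takes 0.05 s, during which the arm holds its last target. There are 200 camera calls.

### The job

Take the hook rod from its stand and, working only with the rod, hook the small steel basket of sherds by its orange loop, lift it gently out of the deep soak tank without tipping it, and set it down gently, upright, inside the blue draining tray. Then hang the rod back in its stand. The loop's height is not known, so find it by light touch; never push hard on the basket or the tank with the rod, never touch the basket with the gripper, and leave the bottle, the tape roll and the loose tile where they are.

Things in the scene. Friction and masses are not known exactly. Their poses are not given: they have to be found in the camera images.
- rod: Hook rod hanging upright in its stand's fork, 0.12 kg. Origin: centre of the underside of its square collar (34 x 34 x 5 mm); z up. Below it runs a steel shaft, diameter 8 mm, on the z axis, spring-cushioned along z in the handle: it gives 1 mm per 1.2 N, up or down, at most 8 mm (its own weight lowers it 0.3 mm).
- rod_grip (a point): Grip point of the rod's yellow handle, on the rod's z axis 38 mm above its origin. The handle is 24 mm along x, 14 mm along y and reaches from 5 to 60 mm above the rod's origin: grip it across y, from above.
- rod_toe (a point): Fixed in the handle's frame: where the red toe at the shaft's foot begins when the spring is unloaded, on the rod's z axis, 110 mm below the rod's origin. The toe, a bar of 6 mm diameter with its axis at this height, points along the rod's +x; flat from 5 to 22 mm from the shaft axis, then an upturned square nose that ends 29 mm from that axis, its top 8 mm above this height.
- stand: Fixed rod stand. Origin: on the table under the hanging rod; z up, x from the fork's open end to its closed end. Two level tines, tops 145 mm high, 16 mm gap, carry the collar; slot open to -x. Tines run from x = -25 mm to a post (front at x = 45 mm, 40 mm wide, 145 mm high); lips 5 mm high at the open end (x = -25 to -21 mm). Base 100 x 90 x 8 mm.
- stand_seat (a point): Where the rod's origin is when it hangs home: between the tines, level with their tops, 145 mm above the stand's origin, rod x along stand x. To take the rod: lift at least 10 mm, then draw it 60 mm towards the stand's -x. To return it: the other way round.
- tank: Soak tank (grey, blue rim), drained, fixed, open at the top. Origin: centre of its underside on the table; z up. Outer 110 mm (x) x 84 mm (y), at the rim trim 118 x 92 mm; inner 100 x 74 mm; 145 mm high. Along both long (x) inner walls runs a ledge 8 mm wide, top at 34 mm, on which the basket's side flanges hang, with end stops 8 mm high at 36 mm either side of the centre.
- basket: Steel basket with sherds, hanging in the tank by two side flanges, 0.15 to 0.31 kg, underside 12 mm above the table at the start. Origin: centre of its underside; z up. 66 mm (x) x 50 mm (y) x 24 mm high, 64 mm across the flanges (y). Its x axis lies within 0.03 rad of the tank's. A white sleeve (12 x 36 mm, 38 mm high) at its centre clamps the stem of an orange loop.
- basket_loop (a point): Fixed in the basket, 78 mm above its origin: MIDDLE of the range of the orange loop's top, not its true height. The top of the loop's upper bar is 18 mm higher to 18 mm lower, set anew each time, unmeasured. Upright loop in the basket's y-z plane: bar 5 mm square, opening 26 mm wide (y), from 5 to 21 mm below that top, solid plate below. The toe enters along x. 20 N would shift the stem.
- tray: Blue draining tray, fixed, open, 170 mm (x) x 150 mm (y), 14 mm high, wall and floor 4 mm. Origin: centre of its underside on the table; z up.
- bottle: Bystander: loose white bottle with a grey cap, diameter 52 mm, 120 mm high. Origin: centre of its underside.
- tape: Bystander: loose roll of brown tape lying flat, diameter 80 mm, 35 mm high. Origin: centre of its underside.
- tile: Bystander: loose terracotta tile 80 x 70 mm, 25 mm high. Origin: centre of its underside.

How it is judged (in metres and radians):
On the way, in this order (a step that is already met when the one before it is completed fails the run):
1. the rod is taken out of its stand (horizontal distance between rod and stand above 0.05 m), for 0.2 s.
2. the basket is lifted clear of the tank's rim, hanging on the rod (height (world z) of basket above 0.147 m and contact force between rod and basket above 0.5 N), for 0.2 s.
At the end, for the whole second after the job is handed in: The basket stands flat and upright (within 0.1 rad) and at rest on the tray's floor, its centre within 55 mm along x and 50 mm along y of the tray's centre, and the rod hangs at rest and upright by its collar on the stand's fork, within 15 mm of its place, touching the basket no more (x of basket in the frame of tray between -0.055 and 0.055 m and y of basket in the frame of tray between -0.05 and 0.05 m and z of basket in the frame of tray below 0.009 m and angle between each of basket, rod's own z axis and vertical below 0.1 rad and linear speed of each of basket, rod below 0.02 m/s and horizontal distance between rod and stand below 0.015 m and z of rod in the frame of stand between 0.14 and 0.151 m and contact force between rod and basket below 0.1 N).
It fails at once if the rod pushes on the basket or its loop with more than 8 N (contact force between rod and basket above 8 N).
It fails at once if the rod pushes on the tank with more than 12 N (contact force between rod and tank above 12 N).
It fails at once if the basket is tipped by more than 0.12 rad while in the tank, jammed against the tank, or dropped or pressed onto the tray, with more than 20 N ((angle between basket's own z axis and vertical above 0.12 rad and height (world z) of basket below 0.1 m and horizontal distance between basket and tank below 0.06 m) or contact force between basket and tank above 20 N or contact force between basket and tray above 20 N).
It fails at once if the gripper or arm touches the basket (contact force between any of the fingers, the arm and basket above 0.5 N).
It fails at once if the bottle, the tape roll or the tile is moved by more than 20 mm (distance of any of bottle, tape, tile from where it was at the start of the episode above 0.02 m).
It also fails if it takes over 72 s, if anything falls off the work surface, if the arm or the gripper's body presses on something with over 40 N, if the wrist force passes 120 N, or if a joint passes its speed limit or range.

## Working session

There is one attempt and no reset: what is moved stays moved. The work goes in short steps, Python scripts to look and compute and a shell command to move; the robot and the scene stay as the last step left them, time stands still between calls to the robot, and variables do not carry over. Pictures are saved under pics/ and viewed, at most 10 in all, crops included, and the job is handed in when it is done.

```bash
ls; mkdir -p pics; python3 - <<'E'
from station import manip, imaging
import cv2
for n in("scene","top"):
    c=imaging.capture(n); cv2.imwrite(f"pics/{n}0.png",c["image"][:,:,::-1]); print(n,c["mtx"].tolist(),c["k1"],c["view"])
s=manip.state(); print(s)
E
```

```text
drive.py
pics
station.py
scene [[494.4087846201941, 0.0, 257.9661432539508], [0.0, 494.4087846201941, 198.25071319682186], [0.0, 0.0, 1.0]] 0.020085838415606905 [[-1.05759891e-01  9.94330582e-01 -1.10244959e-02  5.41029069e+01]
 [-6.68645504e-01 -6.29042832e-02  7.40915812e-01  2.71501349e+02]
 [ 7.36021763e-01  8.57306554e-02  6.71507423e-01 -1.59537277e+03]
 [ 0.00000000e+00  0.00000000e+00  0.00000000e+00  1.00000000e+00]]
top [[391.2177822829386, 0.0, 256.2095966795922], [0.0, 391.2177822829386, 189.95161985944208], [0.0, 0.0, 1.0]] -0.06269100194170414 [[ 2.65005222e-02 -9.99470214e-01  1.88948309e-02 -2.32294511e+01]
 [ 9.97577079e-01  2.76571393e-02  6.38361581e-02 -5.81507380e+02]
 [-6.43249155e-02  1.71573587e-02  9.97781504e-01 -9.11736525e+02]
 [ 0.00000000e+00  0.00000000e+00  0.00000000e+00  1.00000000e+00]]
{'time': 0.1, 'joints': array([-1.16489677e+00,  2.64690493e-01,  1.60528028e+00, -1.42933351e-05,
        1.27371048e+00, -3.69321575e-02]), 'qvel': array([-0.00068421, -0.00183485, -0.00164574, -0.00155158, -0.00179425,
       -0.0013388 ]), 'tau': array([ 3.93972068e-04, -5.16705143e+01, -3.68591917e+01, -3.32396553e-05,
        6.30870447e-03, -6.95080089e-06]), 'tool_pos': array([ 288.94108174, -609.27310521,  230.05485484]), 'tool_rot': array([-1.02532362e-03,  9.75586497e-01,  2.19613062e-01, -1.98280368e-04]), 'contact_force': array([ 0.55320977, -0.82087126,  0.15330783]), 'ft_torque': array([ 0.03330653, -0.04436426, -0.00413883]), 'finger_force': 0.0, 'grip_width': 85.4055087030214}
```

View pics/top0.png

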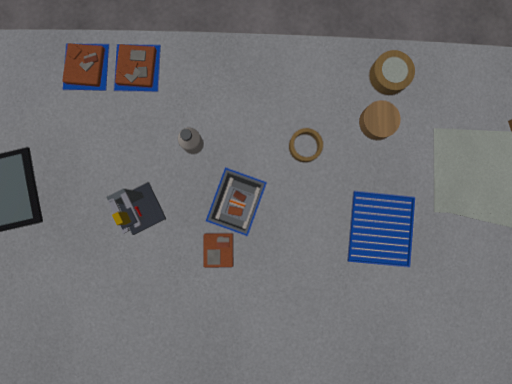

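View pics/scene0.png

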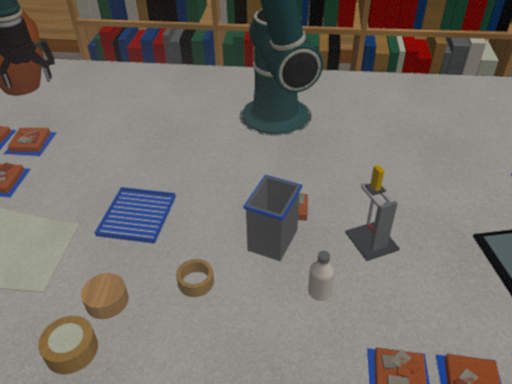

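Top: stand at about (135,210) with the yellow handle at (122,217), tank at (237,202), tile at (218,250), bottle at (190,138), tape at (306,145) and tray at (382,229). The scene view shows the same, with tank rim at (273,196), rod at (377,180) and tray at (136,214). Next I'll measure by colour masks.

```bash
cat > h.py <<'E'
import numpy as np, cv2
from station import manip, imaging
def cap(n):
    c=imaging.capture(n); c["bgr"]=np.ascontiguousarray(c["image"][:,:,::-1]); c["hsv"]=cv2.cvtColor(c["bgr"],cv2.COLOR_BGR2HSV); return c
def ray(c,px):
    px=np.atleast_2d(px).astype(float); K=c["mtx"]
    d=(px-[K[0,2],K[1,2]])/[K[0,0],K[1,1]]; u=d.copy()
    for _ in range(20): u=d/(1+c["k1"]*(u**2).sum(1,keepdims=True))
    R=c["view"][:3,:3]; o=-R.T@c["view"][:3,3]
    return o,np.c_[u[:,0],-u[:,1],-np.ones(len(u))]@R
def onz(c,px,z):
    o,d=ray(c,px); return o+d*((z-o[2])/d[:,2])[:,None]
def proj(c,P):
    q=np.atleast_2d(P)@c["view"][:3,:3].T+c["view"][:3,3]; u=np.c_[q[:,0],-q[:,1]]/-q[:,2:]
    u=u*(1+c["k1"]*(u**2).sum(1,keepdims=True)); return u*[c["mtx"][0,0],c["mtx"][1,1]]+[c["mtx"][0,2],c["mtx"][1,2]]
def two(c1,p1,c2,p2):
    o1,d1=ray(c1,p1);o2,d2=ray(c2,p2); A=np.c_[d1[0],-d2[0]]; t=np.linalg.lstsq(A,o2-o1,rcond=None)[0]
    a=o1+t[0]*d1[0]; b=o2+t[1]*d2[0]; return (a+b)/2,np.linalg.norm(a-b)
def mask(c,lo,hi,roi=None):
    m=cv2.inRange(c["hsv"],np.array(lo),np.array(hi))
    if roi: k=np.zeros_like(m);x0,y0,x1,y1=roi;k[y0:y1,x0:x1]=255;m&=k
    return m
def big(m):
    cs=cv2.findContours(m,cv2.RETR_EXTERNAL,cv2.CHAIN_APPROX_NONE)[0]; return max(cs,key=cv2.contourArea)
def rect(P): # rect of world xy points
    (x,y),(w,h),a=cv2.minAreaRect(P[:,:2].astype(np.float32)); 
    if w<h: w,h,a=h,w,a+90
    a=(a+90)%180-90
    return np.round([x,y,w,h,np.radians(a)],3)
E
python3 - <<'E'
from h import *
t=cap("top");s=cap("scene")
B=([105,150,60],[125,255,255])
def blob(c,lo,hi,roi,name,z):
    k=big(mask(c,lo,hi,roi))[:,0]; print(name,"px",k.min(0),k.max(0),"rect",rect(onz(c,k,z))); return k
blob(t,*B,(200,160,275,240),"rim top",145)
blob(s,*B,(235,165,310,225),"rim scene",145)
blob(t,*B,(340,180,425,275),"tray top",14)
blob(s,*B,(90,180,185,250),"tray scene",14)
y=([18,120,60],[35,255,255])
a=blob(t,*y,(100,195,150,240),"handle top",205)
b=blob(s,*y,(360,155,395,200),"handle sc",175)
for c,r in((t,(95,170,180,245)),(s,(335,215,405,265))):
    k=blob(c,[0,0,0],[179,110,95],r,"base",8); 
tb=cv2.resize(t["bgr"][165:255,95:280],None,fx=4.3,fy=4.3,interpolation=cv2.INTER_CUBIC)
sb=cv2.resize(s["bgr"][150:270,240:425],None,fx=4.3,fy=4.3,interpolation=cv2.INTER_CUBIC)
cv2.imwrite("pics/t1.png",tb);cv2.imwrite("pics/s1.png",sb)
E
```

```text
rim top px [206 168] [265 235] rect [ 5.49644e+02  3.60260e+01  1.16162e+02  9.00820e+01 -3.19000e-01]
rim scene px [244 185] [300 219] rect [583.733  58.92  141.746  75.159  -0.98 ]
tray top px [348 192] [414 266] rect [ 4.97023e+02 -3.11727e+02  1.67799e+02  1.51216e+02 -7.10000e-02]
tray scene px [ 96 188] [174 241] rect [ 5.05561e+02 -3.06875e+02  1.72497e+02  1.50377e+02 -7.10000e-02]
handle top px [112 212] [130 224] rect [5.10094e+02 2.50408e+02 2.83970e+01 2.63220e+01 5.09000e-01]
handle sc px [371 165] [383 190] rect [ 5.06403e+02  2.63245e+02  8.77310e+01  2.14740e+01 -1.76000e-01]
base px [107 182] [165 234] rect [5.32838e+02 2.79404e+02 1.12435e+02 1.07051e+02 4.92000e-01]
base px [346 215] [398 260] rect [514.072 288.373 140.093 126.996  -1.077]
```

View pics/t1.png

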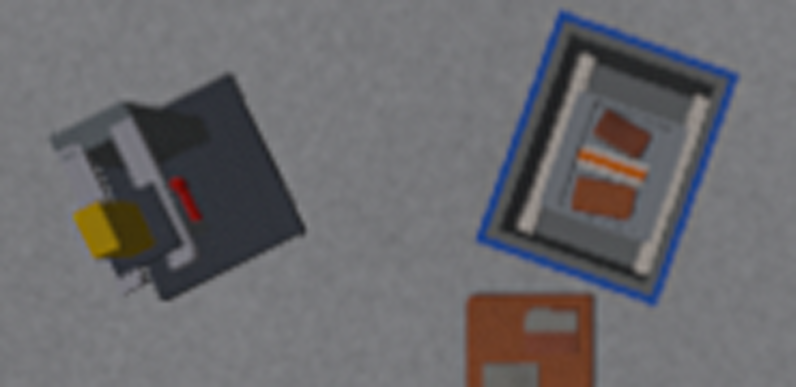

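View pics/s1.png

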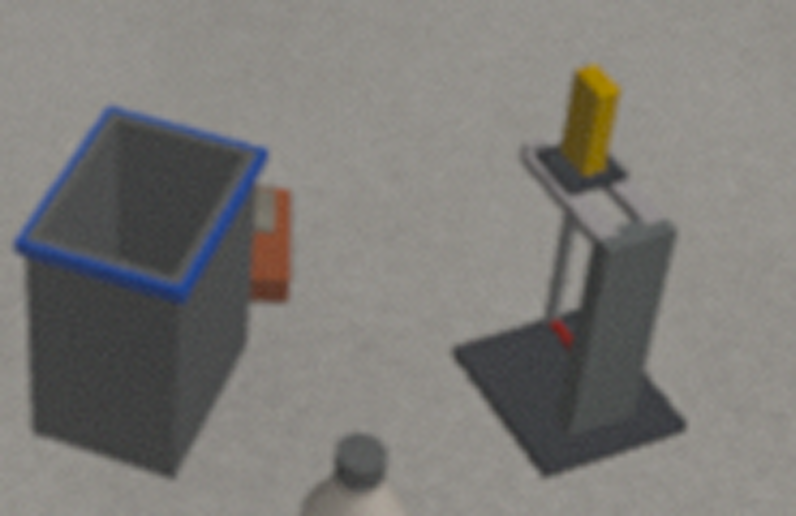

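Crop views: in the top crop the stand base corners are at (232,75), (305,232) and (165,298), the handle top at (97,231) and the tank rim corners at (562,12), (738,75), (655,303) and (478,240). The orange loop bar lies from (580,155) to (645,176) and the toe from (175,182) to (197,217). The scene crop has the same features and shows the tine slot opening towards the robot.

```bash
python3 - <<'E'
from h import *
t=cap("top");s=cap("scene")
T=lambda *p:np.array(p)/4.3+[95,165]-0.4; S=lambda *p:np.array(p)/4.3+[240,150]-0.4
print("handle top",two(t,T(97,231),s,S(595,80)), onz(t,T(97,231),205),onz(s,S(595,80),205))
for n,a,b,z in(("base+x-y",(232,75),(683,427),8),("base-x-y",(305,232),(548,474),8),("base-x+y?",(165,298),(455,350),8),
 ("rim a",(562,12),(183,296),145),("rim b",(738,75),(20,245),145),("rim c",(655,303),(110,108),145),("rim d",(478,240),(265,152),145)):
    P,e=two(t,T(*a),s,S(*b)); print(n,P.round(1),round(e,1),onz(t,T(*a),z).round(1),onz(s,S(*b),z).round(1))
k=big(mask(t,[8,150,130],[16,255,255],(225,195,250,216)))[:,0]
print("loop px",k.min(0),k.max(0),[rect(onz(t,k,z)) for z in (72,90,108)])
w=mask(t,[0,0,150],[179,60,255],(212,172,262,232)); ks=[c[:,0] for c in cv2.findContours(w,0,cv2.CHAIN_APPROX_NONE)[0] if len(c)>8]
for k in ks: print("white",k.min(0),k.max(0),rect(onz(t,k,34)))
print("toe world", onz(t,T([175,182],[197,217]),35).round(1))
E
```

```text
handle top (array([508.59219721, 260.16810269, 201.42130354]), np.float64(2.042035899009414)) [[508.73539358 257.89142432 205.        ]] [[512.66693423 260.34978774 205.        ]]
base+x-y [593.6 285.3  35.4] 78.0 [[594.5 252.1   8. ]] [[559.4 333.1   8. ]]
base-x-y [ 505.5  255.7 -104.9] 47.5 [[508.  207.5   8. ]] [[600.1 259.    8. ]]
base-x+y? [474.8 252.2 -13.9] 75.0 [[469.2 284.3   8. ]] [[513.1 212.5   8. ]]
rim a [619.   62.1 140. ] 4.2 [[618.6  59.6 145. ]] [[623.8  64.4 145. ]]
rim b [590.7 -22.8 140.6] 5.8 [[590.7 -25.5 145. ]] [[595.3 -19.1 145. ]]
rim c [480.7  13.1 142. ] 3.9 [[481.   11.2 145. ]] [[484.1  15.4 145. ]]
rim d [508.4  98.1 141.1] 3.1 [[508.6  96.1 145. ]] [[512.6  99.6 145. ]]
loop px [230 200] [244 205] [array([548.183,  35.969,  33.245,   2.826,   1.276]), array([547.646,  35.404,  32.561,   2.768,   1.276]), array([547.109,  34.84 ,  31.878,   2.71 ,   1.276])]
white [216 213] [218 217] [ 5.19573e+02  8.15600e+01  1.03770e+01  2.08500e+00 -4.33000e-01]
toe world [[533.4 273.6  35. ]
 [514.8 260.8  35. ]]
```

```bash
cat >> h.py <<'E'
from scipy.spatial.transform import Rotation as Ro
def to(p,yaw):
    s=manip.state(); q=s["tool_rot"]; R=Ro.from_quat([q[1],q[2],q[3],q[0]])
    G=Ro.from_euler("z",yaw)*Ro.from_matrix(np.diag([1,-1,-1.]))
    print("t",round(s["time"],2),"pos",s["tool_pos"].round(1),"yaw",np.arctan2(*R.as_matrix()[[1,0],0]).round(3),"F",s["contact_force"].round(2),"w",round(s["grip_width"],1),"j",s["joints"].round(2))
    print("delta",R.inv().apply(np.array(p)-s["tool_pos"]).round(1),"rot",(R.inv()*G).as_rotvec().round(3))
E
python3 drive.py '85 573 -689 -30 0 0 -0.033;85 573 -689 -30 0 0 -0.033;85 573 -689 -30 0 0 -0.033;85 573 -689 -30 0 0 -0.033;85 573 -689 -30 0 0 -0.033;85 573 -689 -30 0 0 -0.033;85 573 -689 -30 0 0 -0.033;85 573 -689 -30 0 0 -0.033;85 573 -689 -30 0 0 -0.033;85 573 -689 -30 0 0 -0.033;85 573 -689 -30 0 0 -0.033;85 573 -689 -30 0 0 -0.033'
python3 -c "
from h import *
to([511,259,260],.476)"
```

```text
time: 1.3
tool_pos: [413.3, -124.0, 248.5]
tool_rot: [0.0, 0.972, 0.235, 0.001]
contact_force: [0.6, -0.4, 0.2]
grip_width: 85.1
finger_force: 0.0
t 1.3 pos [ 413.3 -124.   248.5] yaw 0.475 F [ 0.6  -0.4   0.23] w 85.1 j [-0.35 -0.23  2.07  0.    1.3   0.75]
delta [ 262.1 -295.8  -11.6] rot [ 0.001 -0.001 -0.001]
```

```bash
python3 drive.py '85 262 -296 -12 0 0 0;85 262 -296 -12 0 0 0;85 262 -296 -12 0 0 0;85 262 -296 -12 0 0 0;85 262 -296 -12 0 0 0;85 262 -296 -12 0 0 0;85 262 -296 -12 0 0 0;85 262 -296 -12 0 0 0;85 262 -296 -12 0 0 0;85 262 -296 -12 0 0 0;85 262 -296 -12 0 0 0;85 262 -296 -12 0 0 0' >/dev/null
python3 - <<'E'
from h import *
to([511,259,260],.476)
t=cap("top");s=cap("scene")
a=cv2.resize(t["bgr"][150:250,60:200],None,fx=4,fy=4); b=cv2.resize(s["bgr"][80:200,310:450],None,fx=4,fy=4)
cv2.imwrite("pics/p2.png",np.vstack([a[:300],b[:300]])) 
p=proj(s,manip.state()["tool_pos"]);print(p,(p-[310,80])*4,proj(t,manip.state()["tool_pos"]))
E
```

```text
t 2.3 pos [510.4 258.2 259.6] yaw 0.478 F [ 0.04 -0.26  0.3 ] w 84.9 j [ 0.43  0.05  1.79 -0.    1.3   1.52]
delta [ 0.9 -0.4 -0.4] rot [0.    0.001 0.002]
[[380.02150897 146.6679969 ]] [[280.08603589 266.67198759]] [[107.62885119 217.74402243]]
```

View pics/p2.png

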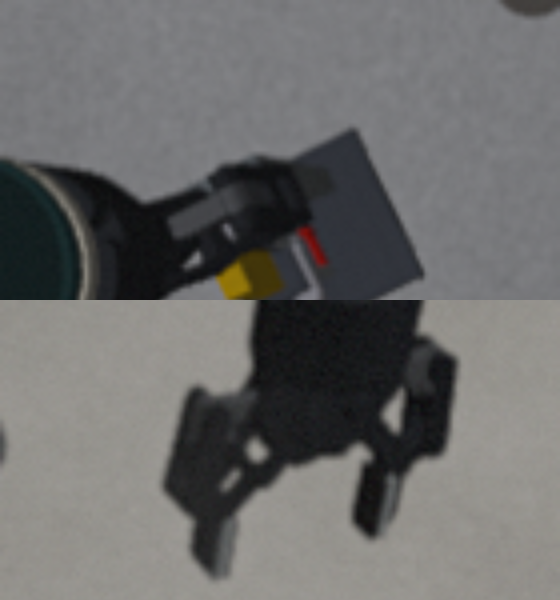

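The top crop shows the gripper over the handle (handle at (250,275)). In the scene crop the fingertips are at about (215,575) and (375,537), slightly right of where I expected, so I'll check by projecting the finger corners.

```bash
python3 - <<'E'
from h import *
s=cap("scene"); st=manip.state(); q=st["tool_rot"]; R=Ro.from_quat([q[1],q[2],q[3],q[0]])
for y in(42.5,50,57,-42.5,-50,-57):
  for x in(11,-11):
    p=proj(s,st["tool_pos"]+R.apply([x,y,-13]))[0]; print(x,y,((p-[310,80])*4+[0,300]).round())
E
```

```text
11 42.5 [222. 576.]
-11 42.5 [199. 553.]
11 50 [208. 580.]
-11 50 [187. 556.]
11 57 [196. 583.]
-11 57 [174. 559.]
11 -42.5 [367. 539.]
-11 -42.5 [343. 516.]
11 -50 [379. 536.]
-11 -50 [355. 513.]
11 -57 [391. 533.]
-11 -57 [367. 510.]
```

```bash
python3 drive.py '85 1 0 20 0 0 0;85 1 0 45 0 0 0;85 1 0 70 0 0 0;85 1 0 85 0 0 0;85 1 0 92 0 0 0;85 1 0 95 0 0 0;85 1 0 95.5 0 0 0;60 1 0 95.5 0 0 0;40 1 0 95.5 0 0 0;25 1 0 95.5 0 0 0;18 1 0 95.5 0 0 0;16 1 0 95.5 0 0 0'; python3 drive.py '0 0 0 0 0 0 0;0 0 0 0 0 0 0;0 0 0 0 0 0 0;0 0 0 0 0 0 0;0 0 0 0 0 0 0;0 0 0 0 0 0 0'; python3 -c "
from h import *
to([511,259,164],.476)"
```

```text
time: 3.45
tool_pos: [511.9, 258.0, 165.2]
tool_rot: [-0.0, 0.972, 0.236, 0.001]
contact_force: [-0.0, -0.0, 0.3]
grip_width: 25.1
finger_force: 0.0
time: 3.95
tool_pos: [511.9, 258.1, 165.1]
tool_rot: [-0.0, 0.972, 0.236, 0.001]
contact_force: [-0.7, 0.2, 5.3]
grip_width: 13.2
finger_force: 58.8
t 3.95 pos [511.9 258.1 165.1] yaw 0.476 F [-0.72  0.23  5.32] w 13.2 j [0.42 0.12 1.9  0.   1.12 1.52]
delta [-0.4 -1.2  1.1] rot [-0.    -0.001 -0.   ]
```

```bash
python3 drive.py '0 0 0 -4 0 0 0;0 0 0 -10 0 0 0;0 0 0 -16 0 0 0;0 0 0 -20 0 0 0;0 -8 0 -20 0 0 0;0 -20 0 -20 0 0 0;0 -35 0 -20 0 0 0;0 -50 0 -20 0 0 0;0 -65 0 -25 0 0 0;0 -72 0 -40 0 0 0;0 -75 0 -60 0 0 0;0 -75 0 -80 0 0 0'
python3 drive.py '0 0 0 -20 0 0 0;0 0 0 -40 0 0 0;0 0 0 -50 0 0 0;0 0 0 -55 0 0 0;0 0 0 -55 0 0 0;0 0 0 -55 0 0 0'
python3 - <<'E'
from h import *
# hover: shaft 40 mm before loop along toe dir
yw=-.313; L=np.array([550,38])
print(L-35*np.array([np.cos(yw),np.sin(yw)]))
to([*(L-35*np.array([np.cos(yw),np.sin(yw)])),300],yw)
print(manip.state()["finger_force"])
E
```

```text
time: 4.95
tool_pos: [442.1, 221.8, 243.8]
tool_rot: [0.001, 0.972, 0.236, -0.002]
contact_force: [-0.2, 0.4, -1.4]
grip_width: 13.2
finger_force: 58.4
time: 5.45
tool_pos: [444.1, 223.0, 298.5]
tool_rot: [0.0, 0.972, 0.236, -0.001]
contact_force: [-0.2, -1.8, -1.5]
grip_width: 12.9
finger_force: 58.4
[516.70050616  48.7769991 ]
t 5.45 pos [444.1 223.  298.5] yaw 0.476 F [-0.19 -1.79 -1.45] w 12.9 j [ 0.42 -0.11  1.88 -0.    1.37  1.51]
delta [-15.3 188.1  -1.5] rot [0.001 0.001 0.789]
58.43008518218994
```

```bash
python3 drive.py '0 -1 10 -2 0 0 0.08;0 -3 30 -2 0 0 0.18;0 -5 55 -2 0 0 0.28;0 -7 80 -2 0 0 0.38;0 -9 105 -2 0 0 0.48;0 -11 130 -2 0 0 0.58;0 -13 155 -2 0 0 0.68;0 -15 175 -2 0 0 0.75;0 -15 185 -2 0 0 0.789;0 -15 188 -2 0 0 0.789;0 -15 188 -2 0 0 0.789;0 -15 188 -2 0 0 0.789'
python3 - <<'E'
from h import *
to([516.7,48.8,300],-.313)
t=cap("top");s=cap("scene")
a=cv2.resize(t["bgr"][150:250,180:300],None,fx=4,fy=4); b=cv2.resize(s["bgr"][120:220,220:340],None,fx=4,fy=4)
cv2.imwrite("pics/p3.png",np.hstack([a,b])[:,:800] if 0 else cv2.resize(np.hstack([a,b]),(800,333)))
R=([0,150,60],[6,255,255]); R2=([172,150,60],[179,255,255])
for n,c,r in(("top",t,(180,150,300,250)),("scene",s,(220,120,340,220))):
    m=mask(c,*R,r)|mask(c,*R2,r); 
    for k in cv2.findContours(m,0,cv2.CHAIN_APPROX_NONE)[0]: print(n,"red",k[:,0].min(0),k[:,0].max(0),len(k),onz(c,k[:,0].mean(0),170).round(1))
P=manip.state()["tool_pos"]; d=np.array([np.cos(-.313),np.sin(-.313),0])
for x in(0,5,29): print("pred toe",x,proj(t,P+x*d-[0,0,130]),proj(s,P+x*d-[0,0,130]))
E
```

```text
time: 6.45
tool_pos: [517.1, 50.1, 300.8]
tool_rot: [-0.0, 0.988, -0.155, -0.001]
contact_force: [-0.1, -0.0, -1.5]
grip_width: 13.1
finger_force: 58.6
t 6.45 pos [517.1  50.1 300.8] yaw -0.312 F [-0.15 -0.02 -1.48] w 13.1 j [ 0.05 -0.07  1.84  0.    1.37  1.93]
delta [0.1 1.4 0.8] rot [-0.     0.002  0.001]
scene red [275 178] [279 184] 13 [[533.5  46.2 170. ]]
pred toe 0 [[227.53587965 216.88528292]] [[279.48942799 175.94458972]]
pred toe 5 [[228.38763904 214.49857716]] [[278.63475028 177.27226957]]
pred toe 29 [[232.46931421 203.06527335]] [[274.45806596 183.76051144]]
```

View pics/p3.png

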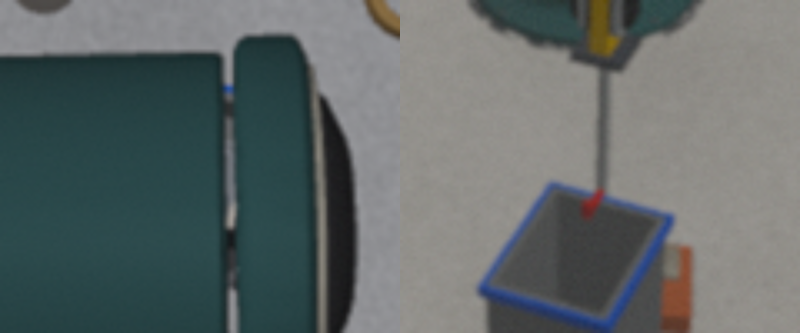

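Top view is blocked by the arm. In the scene crop the red toe is at (593,203), which is px (277,181). That is within 1 px of my prediction, so arm and scene camera agree. Now I'll probe for the loop by light touch.

```bash
cat > g.py <<'E'
import sys; from station import manip, imaging
s=manip.state(); f=s["contact_force"]; print(round(s["time"],2),s["tool_pos"].round(2),f.round(2)); sys.exit(not f[2]<float(sys.argv[1]))
E
python3 -c "
from h import *
to([537.6,42.2,300],-.305)"
```

```text
t 6.55 pos [517.2  50.4 301.3] yaw -0.311 F [-0.8  -0.09 -0.37] w 13.3 j [ 0.05 -0.07  1.84  0.    1.37  1.93]
delta [22.   1.6  1.2] rot [-0.     0.001 -0.006]
```

```bash
python3 drive.py '0 4 0 1 0 0 -0.006;0 12 1 1 0 0 -0.006;0 18 1.6 1 0 0 -0.006;0 22 1.6 1 0 0 -0.006;0 22 1.6 5 0 0 -0.006;0 22 1.6 14 0 0 -0.006;0 22 1.6 26 0 0 -0.006;0 22 1.6 38 0 0 -0.006;0 22 1.6 46 0 0 -0.006;0 22 1.6 50 0 0 -0.006;0 22 1.6 51 0 0 -0.006;0 22 1.6 51 0 0 -0.006' >/dev/null; python3 g.py 9; python3 drive.py '0 0 0 0 0 0 0' >/dev/null; python3 g.py 9;python3 drive.py '0 0 0 0 0 0 0' >/dev/null; python3 g.py 9; python3 drive.py '0 0 0 0 0 0 0' >/dev/null; python3 g.py 9; python3 -c "
from h import *
to([537.6,42.2,250],-.305)"
```

```text
7.55 [537.73  41.14 249.92] [ 0.27 -0.11 -0.07]
7.63 [538.34  41.13 250.95] [ 0.54  0.49 -1.44]
7.72 [538.57  41.14 251.35] [-0.9   0.58 -1.58]
7.8 [538.53  41.15 251.36] [ 0.55  0.37 -1.88]
t 7.8 pos [538.5  41.2 251.4] yaw -0.307 F [ 0.55  0.37 -1.88] w 13.4 j [ 0.03 -0.01  1.87  0.    1.28  1.91]
delta [-1.2 -0.7  1.4] rot [-0.001 -0.001 -0.002]
```

```bash
python3 drive.py '0 -1 -0.7 1 0 0 0;0 -1 -0.7 3 0 0 0;0 -1 -0.7 5 0 0 0;0 -1 -0.7 6 0 0 0;0 -1 -0.7 6 0 0 0;0 -1 -0.7 6 0 0 0' >/dev/null; python3 g.py 0 &&
python3 drive.py '0 0 0 1 0 0 0;0 0 0 2 0 0 0;0 0 0 2 0 0 0;0 0 0 2 0 0 0' >/dev/null && python3 g.py 0 &&
python3 drive.py '0 0 0 1 0 0 0;0 0 0 2 0 0 0;0 0 0 2 0 0 0;0 0 0 2 0 0 0' >/dev/null && python3 g.py 0 &&
python3 drive.py '0 0 0 1 0 0 0;0 0 0 2 0 0 0;0 0 0 2 0 0 0;0 0 0 2 0 0 0' >/dev/null && python3 g.py 0 &&
python3 drive.py '0 0 0 1 0 0 0;0 0 0 2 0 0 0;0 0 0 2 0 0 0;0 0 0 2 0 0 0' >/dev/null && python3 g.py 0 &&
python3 drive.py '0 0 0 1 0 0 0;0 0 0 2 0 0 0;0 0 0 2 0 0 0;0 0 0 2 0 0 0' >/dev/null && python3 g.py 0 &&
python3 drive.py '0 0 0 1 0 0 0;0 0 0 2 0 0 0;0 0 0 2 0 0 0;0 0 0 2 0 0 0' >/dev/null && python3 g.py 0 &&
python3 drive.py '0 0 0 1 0 0 0;0 0 0 2 0 0 0;0 0 0 2 0 0 0;0 0 0 2 0 0 0' >/dev/null && python3 g.py 0
```

```text
8.3 [537.2   42.08 244.3 ] [-0.79  0.47 -1.15]
8.63 [537.26  42.09 242.42] [-0.11  0.51 -1.57]
8.97 [537.22  42.09 240.36] [-0.69  0.67 -1.15]
9.3 [537.22  42.09 238.39] [-0.07  0.44 -0.72]
9.63 [537.24  42.09 236.39] [ 0.12  0.52 -1.23]
9.97 [537.22  42.09 234.37] [ 0.25  0.77 -1.68]
10.3 [537.21  42.07 232.36] [-0.13 -0.12 -1.22]
10.63 [537.23  42.09 230.37] [ 0.76 -0.73 -1.93]
```

```bash
python3 drive.py '0 0 0 1 0 0 0;0 0 0 2 0 0 0;0 0 0 2 0 0 0;0 0 0 2 0 0 0' >/dev/null && python3 g.py 0 &&
python3 drive.py '0 0 0 1 0 0 0;0 0 0 2 0 0 0;0 0 0 2 0 0 0;0 0 0 2 0 0 0' >/dev/null && python3 g.py 0 &&
python3 drive.py '0 0 0 1 0 0 0;0 0 0 2 0 0 0;0 0 0 2 0 0 0;0 0 0 2 0 0 0' >/dev/null && python3 g.py 0 &&
python3 drive.py '0 0 0 1 0 0 0;0 0 0 2 0 0 0;0 0 0 2 0 0 0;0 0 0 2 0 0 0' >/dev/null && python3 g.py 0 &&
python3 drive.py '0 0 0 1 0 0 0;0 0 0 2 0 0 0;0 0 0 2 0 0 0;0 0 0 2 0 0 0' >/dev/null && python3 g.py 0 &&
python3 drive.py '0 0 0 1 0 0 0;0 0 0 2 0 0 0;0 0 0 2 0 0 0;0 0 0 2 0 0 0' >/dev/null && python3 g.py 0 &&
python3 drive.py '0 0 0 1 0 0 0;0 0 0 2 0 0 0;0 0 0 2 0 0 0;0 0 0 2 0 0 0' >/dev/null && python3 g.py 0 &&
python3 drive.py '0 0 0 1 0 0 0;0 0 0 2 0 0 0;0 0 0 2 0 0 0;0 0 0 2 0 0 0' >/dev/null && python3 g.py 0
```

```text
10.97 [537.23  42.06 228.4 ] [ 0.3   0.62 -1.1 ]
11.3 [537.23  42.07 226.38] [-0.01  1.31 -1.36]
11.63 [537.21  42.07 224.39] [-0.37  0.33 -0.55]
11.97 [537.23  42.07 222.38] [-0.17 -0.69 -1.62]
12.3 [537.23  42.08 220.38] [ 0.8  -0.55 -0.8 ]
12.63 [537.24  42.11 218.38] [ 0.99  0.07 -1.48]
12.97 [537.25  42.11 216.37] [-0.6  -0.25 -0.91]
13.3 [537.22  42.1  214.38] [-0.42 -0.72 -1.77]
```

```bash
python3 drive.py '0 0 0 1 0 0 0;0 0 0 2 0 0 0;0 0 0 2 0 0 0;0 0 0 2 0 0 0' >/dev/null && python3 g.py 0 &&
python3 drive.py '0 0 0 1 0 0 0;0 0 0 2 0 0 0;0 0 0 2 0 0 0;0 0 0 2 0 0 0' >/dev/null && python3 g.py 0 &&
python3 drive.py '0 0 0 1 0 0 0;0 0 0 2 0 0 0;0 0 0 2 0 0 0;0 0 0 2 0 0 0' >/dev/null && python3 g.py 0 &&
python3 drive.py '0 0 0 1 0 0 0;0 0 0 2 0 0 0;0 0 0 2 0 0 0;0 0 0 2 0 0 0' >/dev/null && python3 g.py 0 &&
python3 drive.py '0 0 0 1 0 0 0;0 0 0 2 0 0 0;0 0 0 2 0 0 0;0 0 0 2 0 0 0' >/dev/null && python3 g.py 0 &&
python3 drive.py '0 0 0 1 0 0 0;0 0 0 2 0 0 0;0 0 0 2 0 0 0;0 0 0 2 0 0 0' >/dev/null && python3 g.py 0
```

```text
13.63 [537.21  42.08 212.38] [ 0.44 -0.29 -0.64]
13.97 [537.23  42.07 210.39] [ 0.55 -1.07 -1.82]
14.3 [537.44  42.07 208.73] [0.07 0.23 0.34]
```

```bash
for i in 1 2 3; do python3 drive.py '0 0 0 0 0 0 0' >/dev/null; python3 g.py 9; done; python3 drive.py '0 0 0 0.5 0 0 0;0 0 0 1 0 0 0;0 0 0 1 0 0 0'>/dev/null; python3 g.py 9;  for i in 1 2 3; do python3 drive.py '0 0 0 0 0 0 0' >/dev/null; python3 g.py 9; done
```

```text
14.38 [537.47  42.07 208.75] [-0.79  0.11  0.55]
14.47 [537.41  42.09 208.68] [ 0.66 -0.73 -0.26]
14.55 [537.45  42.1  208.7 ] [0.36 0.74 0.41]
14.8 [537.44  42.1  207.65] [-0.57 -0.35  0.68]
14.88 [537.43  42.1  207.71] [-0.42  0.52  1.77]
14.97 [537.44  42.07 207.68] [0.49 0.61 1.11]
15.05 [537.44  42.09 207.68] [-0.53  0.11  2.06]
```

```bash
python3 drive.py '0 0 0 -3 0 0 0;0 0 0 -7 0 0 0;0 -3 0 -7 0 0 0;0 -9 0 -7 0 0 0;0 -15 0 -7 0 0 0;0 -20 0 -7 0 0 0;0 -23 0 -7 0 0 0;0 -23 0 -4 0 0 0;0 -23 0 1 0 0 0;0 -23 0 3 0 0 0;0 -23 0 4 0 0 0;0 -23 0 4 0 0 0' >/dev/null; python3 g.py 9; python3 drive.py '0 0 0 2 0 0 0;0 0 0 4 0 0 0;0 0 0 5 0 0 0;0 0 0 5 0 0 0' >/dev/null; python3 g.py 0 && python3 drive.py '0 0 0 2 0 0 0;0 0 0 4 0 0 0;0 0 0 5 0 0 0;0 0 0 6.9 0 0 0;0 0 0 6.9 0 0 0;0 0 0 6.9 0 0 0' >/dev/null; python3 g.py 9;python3 drive.py '0 0 0 0 0 0 0' >/dev/null; python3 g.py 9
```

```text
16.05 [515.17  48.97 202.83] [-0.31  0.26 -1.5 ]
16.38 [515.23  49.   198.14] [-0.21 -0.33 -1.66]
16.88 [515.26  49.03 191.42] [ 0.22 -0.35 -0.84]
16.97 [515.42  49.05 191.64] [ 0.06 -0.51 -0.72]
```

```bash
cat > g2.py <<'E'
import sys,numpy as np; from station import manip, imaging
s=manip.state(); f=s["contact_force"]; print(round(s["time"],2),s["tool_pos"].round(2),f.round(2)); sys.exit(not np.hypot(f[0],f[1])<2)
E
python3 drive.py '0 2 0 0 0 0 0;0 4 0 0 0 0 0;0 4 0 0 0 0 0' >/dev/null && python3 g2.py &&
python3 drive.py '0 1.5 0 0 0 0 0;0 3 0 0 0 0 0;0 3 0 0 0 0 0' >/dev/null && python3 g2.py &&
python3 drive.py '0 1 0 0 0 0 0;0 2 0 0 0 0 0;0 2 0 0 0 0 0' >/dev/null && python3 g2.py &&
python3 drive.py '0 1 0 0 0 0 0;0 2 0 0 0 0 0;0 2 0 0 0 0 0' >/dev/null && python3 g2.py &&
python3 drive.py '0 1 0 0 0 0 0;0 2 0 0 0 0 0;0 2 0 0 0 0 0' >/dev/null && python3 g2.py &&
python3 drive.py '0 1.5 0 0 0 0 0;0 3 0 0 0 0 0;0 3 0 0 0 0 0' >/dev/null && python3 g2.py &&
python3 drive.py '0 1.5 0 0 0 0 0;0 3 0 0 0 0 0;0 3 0 0 0 0 0' >/dev/null && python3 g2.py &&
python3 drive.py '0 1 0 0 0 0 0;0 2.5 0 0 0 0 0;0 4 0 0 0 0 0;0 4 0 0 0 0 0' >/dev/null && python3 g2.py
```

```text
17.22 [519.77  47.72 191.81] [0.77 0.19 0.27]
17.47 [522.41  46.81 191.66] [-0.6  -0.18 -0.38]
17.72 [524.14  46.25 191.63] [ 1.04 -0.3  -0.72]
17.97 [526.07  45.65 191.66] [ 0.26  0.34 -1.12]
18.22 [528.01  45.07 191.66] [-0.22 -0.13 -1.27]
18.47 [530.97  44.13 191.68] [ 0.68 -0.15 -1.63]
18.72 [533.84  43.22 191.67] [-0.67 -0.36 -1.37]
19.05 [537.64  41.97 191.65] [-0.11 -0.2  -1.36]
```

```bash
python3 drive.py '0 0 0 -2 0 0 0;0 0 0 -4 0 0 0;0 0 0 -5 0 0 0;0 0 0 -6 0 0 0;0 0 0 -7 0 0 0;0 0 0 -8 0 0 0;0 0 0 -8.5 0 0 0;0 0 0 -9 0 0 0;0 0 0 -9 0 0 0' >/dev/null;  python3 g.py 9; python3 drive.py '0 0 0 -0.5 0 0 0;0 0 0 -1 0 0 0;0 0 0 -1.5 0 0 0;0 0 0 -2 0 0 0;0 0 0 -2.5 0 0 0;0 0 0 -3 0 0 0;0 0 0 -3 0 0 0' >/dev/null;  python3 g.py 9;for i in 1 2 3; do python3 drive.py '0 0 0 0 0 0 0' >/dev/null; python3 g.py 9; done
```

```text
19.8 [537.25  42.09 200.45] [-0.27  0.67 -1.86]
20.38 [537.22  42.08 203.55] [-0.11  0.27 -4.26]
20.47 [537.27  42.08 203.58] [-0.15 -0.66 -4.58]
20.55 [537.28  42.07 203.57] [-0.14  0.41 -3.64]
20.63 [537.26  42.11 203.55] [-0.04  0.8  -4.03]
```

```bash
python3 drive.py '0 0 0 -0.5 0 0 0;0 0 0 -1 0 0 0;0 0 0 -1.5 0 0 0;0 0 0 -2 0 0 0;0 0 0 -2.5 0 0 0;0 0 0 -3 0 0 0;0 0 0 -3 0 0 0' >/dev/null;  python3 g.py 9;for i in 1 2 3; do python3 drive.py '0 0 0 0 0 0 0' >/dev/null; python3 g.py 9; done
```

```text
21.22 [537.42  42.08 206.78] [-0.13  0.37 -4.1 ]
21.3 [537.36  42.08 206.68] [ 0.02 -0.35 -3.98]
21.38 [537.3   42.09 206.6 ] [ 0.31 -0.33 -4.  ]
21.47 [537.27  42.08 206.56] [ 0.36 -0.15 -4.45]
```

```bash
python3 drive.py '0 0 0 -0.5 0 0 0;0 0 0 -1.5 0 0 0;0 0 0 -3 0 0 0;0 0 0 -5 0 0 0;0 0 0 -8 0 0 0;0 0 0 -11 0 0 0;0 0 0 -14.5 0 0 0;0 0 0 -18 0 0 0;0 0 0 -22 0 0 0;0 0 0 -26 0 0 0;0 0 0 -30 0 0 0;0 0 0 -34 0 0 0' >/dev/null;  python3 g.py 9
python3 drive.py '0 0 0 -4.5 0 0 0;0 0 0 -9.5 0 0 0;0 0 0 -14.5 0 0 0;0 0 0 -20 0 0 0;0 0 0 -25.5 0 0 0;0 0 0 -31 0 0 0;0 0 0 -36.5 0 0 0;0 0 0 -42 0 0 0;0 0 0 -47.5 0 0 0;0 0 0 -53 0 0 0;0 0 0 -58.5 0 0 0;0 0 0 -64 0 0 0' >/dev/null;  python3 g.py 9
python3 drive.py '0 0 0 -5.5 0 0 0;0 0 0 -11 0 0 0;0 0 0 -16.5 0 0 0;0 0 0 -22 0 0 0;0 0 0 -27.5 0 0 0;0 0 0 -33 0 0 0;0 0 0 -38.5 0 0 0;0 0 0 -43.5 0 0 0;0 0 0 -48 0 0 0;0 0 0 -52 0 0 0;0 0 0 -54.5 0 0 0;0 0 0 -55.5 0 0 0' >/dev/null;  python3 g.py 9; python3 drive.py '0 0 0 0 0 0 0;0 0 0 0 0 0 0;0 0 0 0 0 0 0' >/dev/null;  python3 g.py 9
python3 - <<'E'
from h import *
s=cap("scene"); cv2.imwrite("pics/p4.png",cv2.resize(s["bgr"][60:230,200:340],None,fx=3.5,fy=3.5,interpolation=cv2.INTER_CUBIC))
t=cap("top")
yw=-.305; d=np.array([np.cos(yw),np.sin(yw)])
to([*(np.array([503,-309])-14*d),360],yw)
E
```

```text
22.47 [537.37  42.09 241.14] [-0.13  1.07 -4.38]
23.47 [537.29  42.07 305.16] [ 0.73  0.3  -3.53]
24.47 [537.48  42.1  360.71] [-0.04 -0.26 -3.83]
24.72 [537.14  42.06 359.7 ] [-0.1   0.16 -3.82]
t 24.82 pos [537.1  42.1 359.7] yaw -0.307 F [ 0.09 -0.91 -3.78] w 13.2 j [ 0.03 -0.05  1.72  0.    1.48  1.91]
delta [ 5.96e+01  3.45e+02 -3.00e-01] rot [ 0.     0.001 -0.002]
```

View pics/p4.png

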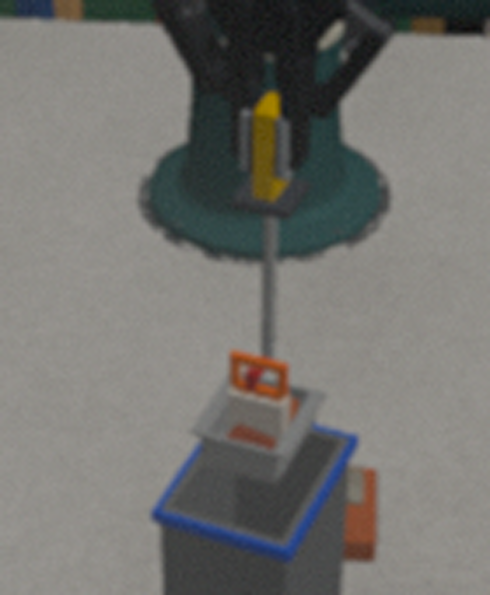

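The scene crop shows the basket hanging upright above the tank, with the orange loop at (258,375) and the red toe inside it at (252,377). Carrying it to the tray.

```bash
python3 drive.py '0 0 1 0 0 0 0;0 0.5 3 0 0 0 0;0 1 6 0 0 0 0;0 1.7 10 0 0 0 0;0 2.6 15 0 0 0 0;0 3.6 21 0 0 0 0;0 4.8 28 0 0 0 0;0 6.2 36 0 0 0 0;0 7.6 44 0 0 0 0;0 9 52 0 0 0 0;0 10.4 60 0 0 0 0;0 11.8 68 0 0 0 0'>/dev/null
python3 drive.py '0 1.4 8 0 0 0 0;0 2.8 16 0 0 0 0;0 4.2 24 0 0 0 0;0 5.5 32 0 0 0 0;0 6.9 40 0 0 0 0;0 8.3 48 0 0 0 0;0 9.7 56 0 0 0 0;0 11.1 64 0 0 0 0;0 12.5 72 0 0 0 0;0 13.8 80 0 0 0 0;0 15.2 88 0 0 0 0;0 16.6 96 0 0 0 0'>/dev/null
python3 drive.py '0 1.4 8 0 0 0 0;0 2.8 16 0 0 0 0;0 4.2 24 0 0 0 0;0 5.5 32 0 0 0 0;0 6.9 40 0 0 0 0;0 8.3 48 0 0 0 0;0 9.7 56 0 0 0 0;0 11.1 64 0 0 0 0;0 12.5 72 0 0 0 0;0 13.8 80 0 0 0 0;0 15.2 88 0 0 0 0;0 16.6 96 0 0 0 0'>/dev/null
python3 drive.py '0 1.4 8 0 0 0 0;0 2.8 16 0 0 0 0;0 4.2 24 0 0 0 0;0 5.5 32 0 0 0 0;0 6.9 40 0 0 0 0;0 8.3 48 0 0 0 0;0 9.7 56 0 0 0 0;0 10.9 63 0 0 0 0;0 12 69 0 0 0 0;0 13 74 0 0 0 0;0 14 78 0 0 0 0;0 14.5 81 0 0 0 0'; python3 drive.py '0 0 2 0 0 0 0;0 0.3 3 0 0 0 0;0 0.3 3 0 0 0 0;0 0.3 3 0 0 0 0'>/dev/null
python3 - <<'E'
from h import *
s=cap("scene"); cv2.imwrite("pics/p5.png",cv2.resize(s["bgr"][60:270,60:240],None,fx=2.8,fy=2.8,interpolation=cv2.INTER_CUBIC))
to([489.6,-304.8,360],-.305)
E
```

```text
time: 28.82
tool_pos: [490.9, -301.4, 360.1]
tool_rot: [-0.0, 0.988, -0.153, -0.0]
contact_force: [-0.8, -0.8, -3.6]
grip_width: 13.1
finger_force: 58.4
t 29.2 pos [ 490.3 -303.7  360.2] yaw -0.307 F [-0.01  0.05 -4.01] w 13.4 j [-0.6   0.02  1.64  0.    1.47  1.28]
delta [-0.3  1.3  0.2] rot [-0.    -0.    -0.002]
```

View pics/p5.png

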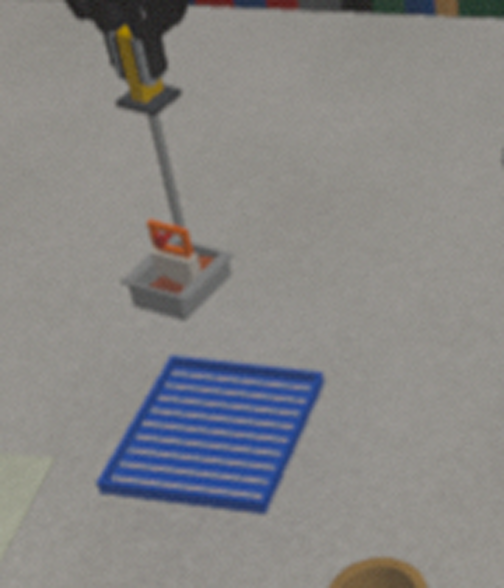

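Basket at (180,280) hangs upright above the tray centre (212,432). Lowering.

```bash
python3 drive.py '0 0 0 0.5 0 0 0;0 0 0 1.5 0 0 0;0 0 0 3 0 0 0;0 0 0 5 0 0 0;0 0 0 8 0 0 0;0 0 0 11 0 0 0;0 0 0 14.5 0 0 0;0 0 0 18 0 0 0;0 0 0 22 0 0 0;0 0 0 26 0 0 0;0 0 0 30 0 0 0;0 0 0 34 0 0 0' >/dev/null
python3 drive.py '0 0 0 4.5 0 0 0;0 0 0 9.5 0 0 0;0 0 0 14.5 0 0 0;0 0 0 20 0 0 0;0 0 0 25.5 0 0 0;0 0 0 31 0 0 0;0 0 0 36.5 0 0 0;0 0 0 42 0 0 0;0 0 0 47.5 0 0 0;0 0 0 53 0 0 0;0 0 0 58.5 0 0 0;0 0 0 64 0 0 0' >/dev/null;  python3 g.py 9
python3 drive.py '0 0 0 5.5 0 0 0;0 0 0 11 0 0 0;0 0 0 16.5 0 0 0;0 0 0 22 0 0 0;0 0 0 27.5 0 0 0;0 0 0 33 0 0 0;0 0 0 38.5 0 0 0;0 0 0 43.5 0 0 0;0 0 0 48 0 0 0;0 0 0 52 0 0 0;0 0 0 54.5 0 0 0;0 0 0 55.5 0 0 0' >/dev/null;  python3 g.py 9
python3 drive.py '0 0 0 1 0 0 0;0 0 0 2 0 0 0;0 0 0 3 0 0 0;0 0 0 4 0 0 0;0 0 0 5 0 0 0;0 0 0 6 0 0 0;0 0 0 7 0 0 0;0 0 0 8 0 0 0;0 0 0 9 0 0 0;0 0 0 10 0 0 0;0 0 0 10 0 0 0' >/dev/null;  python3 g.py 9
```

```text
31.2 [ 490.29 -303.9   261.54] [ 0.2   0.02 -3.64]
32.2 [ 490.05 -303.73  205.98] [ 0.12 -0.33 -4.07]
33.12 [ 490.16 -303.79  196.28] [ 0.12  0.13 -5.27]
```

```bash
python3 drive.py '0 0 0 1 0 0 0;0 0 0 2 0 0 0;0 0 0 3 0 0 0;0 0 0 3 0 0 0' >/dev/null;  python3 g.py 9;python3 drive.py '0 0 0 1 0 0 0;0 0 0 2 0 0 0;0 0 0 3 0 0 0;0 0 0 3 0 0 0' >/dev/null;  python3 g.py 9; python3 drive.py '0 0 0 0 0 0 0' >/dev/null;  python3 g.py 9;python3 drive.py '0 0 0 0 0 0 0' >/dev/null;  python3 g.py 9
```

```text
33.45 [ 490.3  -303.79  193.44] [ 1.07 -0.04 -3.46]
33.78 [ 490.55 -304.1   190.92] [ 0.29 -0.64 -0.03]
33.87 [ 490.59 -304.16  191.05] [-0.25  0.89 -1.85]
33.95 [ 490.55 -304.13  191.05] [ 0.29 -0.14 -1.49]
```

```bash
python3 drive.py '0 0 0 1.5 0 0 0;0 0 0 3 0 0 0;0 0 0 4.5 0 0 0;0 0 0 6 0 0 0;0 0 0 7.3 0 0 0;0 0 0 7.3 0 0 0;0 0 0 7.3 0 0 0' >/dev/null;  python3 g.py 0.5 && python3 drive.py '0 -1.5 0 0 0 0 0;0 -3 0 0 0 0 0;0 -5 0 0 0 0 0;0 -5 0 0 0 0 0'>/dev/null && python3 g2.py && python3 drive.py '0 -2 0 0 0 0 0;0 -4 0 0 0 0 0;0 -6 0 0 0 0 0;0 -6 0 0 0 0 0'>/dev/null && python3 g2.py && python3 drive.py '0 -3 0 0 0 0 0;0 -6 0 0 0 0 0;0 -9 0 0 0 0 0;0 -12 0 0 0 0 0;0 -15 0 0 0 0 0;0 -19 0 0 0 0 0;0 -19 0 0 0 0 0;0 -19 0 0 0 0 0'>/dev/null && python3 g2.py
```

```text
34.53 [ 490.16 -303.81  183.08] [ 0.74 -0.44 -1.13]
34.87 [ 485.12 -302.24  183.34] [ 0.25 -0.43 -2.15]
35.2 [ 479.36 -300.39  183.29] [-0.35 -0.21 -1.2 ]
35.87 [ 461.48 -294.75  183.34] [-0.42 -0.18 -0.87]
```

```bash
python3 drive.py '0 0 0 -5 0 0 0;0 0 0 -15 0 0 0;0 0 0 -30 0 0 0;0 0 0 -50 0 0 0;0 0 0 -70 0 0 0;0 0 0 -90 0 0 0;0 0 0 -105 0 0 0;0 0 0 -115 0 0 0;0 0 0 -118 0 0 0;0 0 0 -118 0 0 0'>/dev/null
python3 - <<'E'
from h import *
s=cap("scene"); t=cap("top")
cv2.imwrite("pics/p6.png",np.hstack([cv2.resize(c["bgr"][y:y+150,x:x+130],None,fx=3,fy=3) for c,x,y in((s,60,130),(t,320,150))]))
to([445.2,223.7,300],.476)
E
```

```text
t 36.8 pos [ 461.3 -294.6  300.4] yaw -0.307 F [-0.1   0.24 -2.37] w 13.3 j [-0.61 -0.01  1.79  0.    1.37  1.26]
delta [-172.1 -489.1    0.9] rot [-0.001  0.001 -0.783]
```

View pics/p6.png

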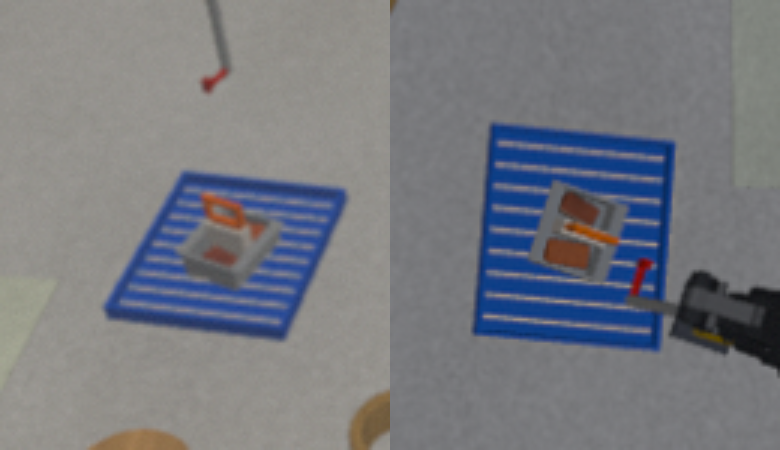

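Basket upright in the tray's centre: at (230,245) in the scene crop and (578,232) in the top crop. The rod is free. Returning it to the stand.

```bash
python3 drive.py '0 -3 -10 0 0 0 -0.02;0 -10 -29 0 0 0 -0.05;0 -19 -54 0 0 0 -0.1;0 -29 -83 0 0 0 -0.15;0 -40 -112 0 0 0 -0.2;0 -50 -142 0 0 0 -0.25;0 -60 -171 0 0 0 -0.3;0 -71 -201 0 0 0 -0.35;0 -81 -230 0 0 0 -0.4;0 -91 -259 0 0 0 -0.45;0 -101 -289 0 0 0 -0.5;0 -112 -318 0 0 0 -0.55'>/dev/null; python3 -c "
from h import *
to([445.2,223.7,300],.476)"
```

```text
t 37.8 pos [449.8  44.2 300.1] yaw 0.246 F [-0.03 -0.36 -0.84] w 13.7 j [ 0.04 -0.21  1.96  0.    1.39  1.37]
delta [ 3.930e+01 -1.752e+02  1.000e-01] rot [-0.001  0.002 -0.23 ]
```

```bash
python3 drive.py '0 6 -28 0 0 0 -0.04;0 12 -55 0 0 0 -0.08;0 18 -80 0 0 0 -0.12;0 24 -105 0 0 0 -0.15;0 29 -128 0 0 0 -0.18;0 34 -150 0 0 0 -0.21;0 38 -167 0 0 0 -0.23;0 39 -175 0 0 0 -0.23;0 39 -175 0 0 0 -0.23;0 39 -175 0 0 0 -0.23'>/dev/null; python3 -c "
from h import *
to([445.2,223.7,185],.476)"
```

```text
t 38.63 pos [446.1 221.2 300.5] yaw 0.474 F [-1.13 -0.21 -1.56] w 13.3 j [ 0.41 -0.11  1.88 -0.    1.38  1.51]
delta [  0.6  -2.7 115.5] rot [ 0.     0.002 -0.002]
```

```bash
python3 drive.py '0 0.6 -2.7 8 0 0 -0.002;0 0.6 -2.7 22 0 0 -0.002;0 0.6 -2.7 40 0 0 -0.002;0 0.6 -2.7 60 0 0 -0.002;0 0.6 -2.7 80 0 0 -0.002;0 0.6 -2.7 97 0 0 -0.002;0 0.6 -2.7 108 0 0 -0.002;0 0.6 -2.7 114 0 0 -0.002;0 0.6 -2.7 115.5 0 0 -0.002;0 0.6 -2.7 115.5 0 0 -0.002;0 0.6 -2.7 115.5 0 0 -0.002'>/dev/null; python3 -c "
from h import *
to([511.9,258.1,185],.476)"
```

```text
t 39.55 pos [447.  224.2 186.9] yaw 0.474 F [ 0.23  0.   -1.01] w 13.4 j [ 0.42 -0.04  2.02 -0.    1.16  1.51]
delta [73.2 -0.5  2. ] rot [ 0.    -0.002 -0.002]
```

```bash
python3 drive.py '0 3 -0.5 1 0 0 -0.002;0 9 -0.5 1 0 0 -0.002;0 17 -0.5 1 0 0 -0.002;0 26 -0.5 1 0 0 -0.002;0 36 -0.5 1 0 0 -0.002;0 46 -0.5 1 0 0 -0.002;0 55 -0.5 1 0 0 -0.002;0 63 -0.5 1 0 0 -0.002;0 69 -0.5 1 0 0 -0.002;0 72 -0.5 1 0 0 -0.002;0 73 -0.5 1 0 0 -0.002;0 73 -0.5 1 0 0 -0.002'; python3 drive.py '0 0 0 0 0 0 0' >/dev/null;python3 -c "
from h import *
to([511.9,258.1,166],.476)"
```

```text
time: 40.55
tool_pos: [510.9, 257.9, 184.6]
tool_rot: [0.0, 0.972, 0.236, -0.0]
contact_force: [-0.6, 0.4, -2.3]
grip_width: 13.0
finger_force: 58.8
t 40.63 pos [510.5 257.7 184.7] yaw 0.477 F [ 0.28  0.06 -1.42] w 13.2 j [0.42 0.1  1.88 0.   1.16 1.52]
delta [ 1.4  0.3 18.7] rot [-0.     0.001  0.001]
```

```bash
python3 drive.py '0 1 0.3 3 0 0 0;0 1.4 0.3 7 0 0 0;0 1.4 0.3 11 0 0 0;0 1.4 0.3 14 0 0 0;0 1.4 0.3 16.5 0 0 0;0 1.4 0.3 18 0 0 0;0 1.4 0.3 19 0 0 0;0 1.4 0.3 19 0 0 0'; python3 drive.py '0 0 0 0.5 0 0 0;0 0 0 0.5 0 0 0' >/dev/null;python3 g.py 9
```

```text
time: 41.3
tool_pos: [512.1, 258.2, 165.5]
tool_rot: [0.0, 0.972, 0.236, -0.0]
contact_force: [-0.0, -0.6, -1.1]
grip_width: 13.1
finger_force: 58.8
41.47 [512.33 258.32 165.4 ] [-0.86 -0.78 -1.14]
```

```bash
python3 drive.py '0 0 0 0.5 0 0 0;0 0 0 0.5 0 0 0;0 0 0 0.5 0 0 0' >/dev/null;python3 g.py 1 && python3 drive.py '0 0 0 0.5 0 0 0;0 0 0 0.5 0 0 0;0 0 0 0.5 0 0 0' >/dev/null && python3 g.py 1 && python3 drive.py '0 0 0 0.5 0 0 0;0 0 0 0.5 0 0 0;0 0 0 0.5 0 0 0' >/dev/null && python3 g.py 1
```

```text
41.72 [512.48 258.41 165.14] [ 0.02 -0.08  0.13]
41.97 [512.51 258.4  165.11] [-1.91 -0.37  4.97]
```

```bash
python3 drive.py '15 0 0 0 0 0 0;18 0 0 0 0 0 0;25 0 0 0 0 0 0;40 0 0 0 0 0 0;60 0 0 0 0 0 0;60 0 0 0 0 0 0;60 0 0 0 0 0 0;60 0 0 -5 0 0 0;60 0 0 -20 0 0 0;60 0 0 -45 0 0 0;60 0 0 -75 0 0 0;60 0 0 -105 0 0 0'; python3 drive.py '60 0 0 -30 0 0 0;60 -30 20 -50 0 0 0;60 -70 60 -60 0 0 0;60 -100 100 -60 0 0 0;60 -100 140 -60 0 0 0;60 -100 180 -60 0 0 0;60 -100 200 -60 0 0 0;60 -100 200 -60 0 0 0' >/dev/null
python3 - <<'E'
from h import *
s=cap("scene"); cv2.imwrite("pics/p7.png",s["bgr"]); t=cap("top")
y=([18,120,60],[35,255,255])
for n,c,r in(("t",t,(95,195,150,240)),("s",s,(360,155,395,200))):
    k=big(mask(c,*y,r))[:,0]; print(n,k.min(0),k.max(0))
E
```

```text
time: 42.97
tool_pos: [511.7, 258.0, 270.1]
tool_rot: [0.0, 0.972, 0.236, -0.001]
contact_force: [0.0, -0.3, 0.1]
grip_width: 59.9
finger_force: 0.0Traceback (most recent call last):
  File "<stdin>", line 5, in <module>
  File "h.py", line 24, in big
    cs=cv2.findContours(m,cv2.RETR_EXTERNAL,cv2.CHAIN_APPROX_NONE)[0]; return max(cs,key=cv2.contourArea)
                                                                              ~~~^^^^^^^^^^^^^^^^^^^^^^^^
ValueError: max() iterable argument is empty
```

View pics/p7.png

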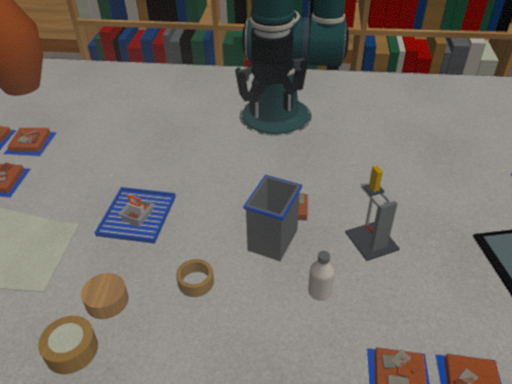

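The rod hangs upright in the stand at (375,180), the basket sits upright in the tray at (136,211), and the bystanders haven't moved. Handing in.

```bash
python3 -c "
from station import manip, imaging
print(manip.state()['time'],manip.close_job())"
```

```text
the job is handed in; nothing more can be done
43.7333 None
```

The job is handed in at 43.7 s: in the last pictures the basket stands upright in the tray, the rod hangs in its stand, and the bottle, tape roll and tile look unmoved; `close_job()` returned no verdict.

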